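# Fetch the lid stay, then hold the box lid at 60 degrees for fitting it

## Task

I am about to screw a lid stay into the beech box. First pick the stay, the fitting with the round drum, out of the hardware tray and lay it flat, drum upward, in the middle of the round parts dish; then take the box's lid by its steel tab, raise it to 60 degrees open and keep holding it there by the tab: you finish while still holding, since the lid falls shut if let go. Leave the other fittings in the tray and don't disturb the tools on the bench.

Things in the scene. Friction and masses are not known exactly. Their poses are not given: they have to be found in the camera images.
- case_lid (a joint): opening angle of the box's lid, rad: 0 closed, 1.047 = 60 degrees, limit 1.83. The lid is hinged along the box's rear edge (far from the robot) with light friction; let go below about 1.3 rad it falls shut. It weighs about 0.26 kg with its tab (under 2 N to raise at the tab). Closed at the start.
- lid_tab: steel lift tab screwed to the middle of the lid's front edge; moves with the lid. Its frame (x toward the hinge, y along the hinge, z out of the lid's top) lies on the lid's top at its front edge.
- tab_grip (a point): centre of the tab's grip bar: a round steel bar, 11 mm thick and 30 mm long, parallel to the hinge, carried 30 mm in front of the lid's edge by a flat neck 24 mm wide and 4 mm thick, about 63 mm above the bench when the lid is closed; below it is free air. Can be pinched from above by the bar's two ends (30 mm apart) and turns between the fingers as the lid swings. Axes x toward the hinge, y along the hinge, z out of the lid's top.
- case_hinge (a point): middle of the lid's hinge line, at the top of the beech box's rear wall, 56 mm above the bench; 166 mm behind the grip bar. The axis is y of this frame; a positive lid angle turns about +y and raises the front. x points to the rear of the box, z up. The box is 142 x 246 x 68 mm (x, y, z), fixed to the bench by small cleats at its foot; its lid is 8 mm thick.
- stay: the lid stay (the part to fetch): the only part in the tray with a round drum. Steel, 26 x 90 x 18 mm, about 60 g. Its origin is under the drum; axes as for stay_center.
- stay_center (a point): centre of the stay's drum, 8 mm above the stay's flat underside. The drum is upright, 26 mm in diameter, 16 mm high with a 2 mm cap screw on top, and is the place to grip; z up. A flat screw plate 22 mm wide and 4 mm thick reaches 42 mm to -y, a flat arm 11 mm wide and 4 mm thick with an eye 16 mm wide reaches 48 mm to +y. Grip across x.
- tray: open plywood hardware tray fixed to the bench, 322 x 134 x 34 mm (x, y, z), walls and floor 6 mm thick; origin under its centre at bench height. Five loose fittings lie in it in a row along x, about 56 mm apart, in any order.
- dish_floor (a point): centre of the inner floor (4 mm above the bench) of a shallow round steel parts dish, 134 mm across the rim and 20 mm high, floor 114 mm across, wall 2.5 mm, fixed to the bench in front of the box; a few small screws lie at the edge of its floor (they offer no resistance).
- butt_hinge: another fitting in the tray: folded butt hinge, 28 x 66 x 8 mm; origin under its centre.
- hex_bolt: another fitting in the tray: hexagon bolt lying down, 19 x 82 x 18 mm; origin under its middle.
- angle_bracket: another fitting in the tray: angle bracket, 18 x 50 mm foot and an upright leg 44 mm high; origin under its foot.
- mending_plate: another fitting in the tray: flat strap with four holes, 18 x 94 x 3 mm; origin under its centre.
- file: bystander: file with a wooden handle, 25 x 280 x 26 mm, lying at the left; origin under its centre.
- chisel_25: bystander: wide chisel, 29 x 275 x 30 mm, lying at the left front; origin under its centre.
- screwdriver_cross: bystander: cross screwdriver, 30 x 200 x 32 mm, lying in front of the dish; origin under its centre.
- pencil: bystander: pencil, 195 mm, lying in front of the tray; origin under its centre.
- tape_measure: bystander: tape measure, 33 x 81 x 66 mm, standing at the left; origin under its centre.
- block_plane: bystander: block plane, 52 x 164 x 51 mm, at the left rear; origin under its centre.

How it is judged:
By the outcome, as a careful person would: the job done as asked, in the order asked, and still so for the second after the job is handed in, while the arm keeps its last pose, push and grip.
It also fails if it takes over 54 s, if anything falls off the work surface, if the arm or the gripper's body presses on something with over 40 N, if the wrist force passes 120 N, or if a joint passes its speed limit or range.

## Robot

A 6-joint arm with a two-finger parallel gripper is mounted at the origin on the work surface; the furniture and walls round the work are solid. World frame = base frame: x ahead of the robot, y to its left, z up, the work surface at z = 0. Lengths are in m, angles in rad, forces in N, time in s.
With the tool pointing down it reaches from about 0.35 to 0.975 m from the base axis. Payload 4.9 kg.
Tool frame: the origin (TCP) lies at the very end of the fingers, on their centre line; the grasp point (between the pads) lies 19 mm behind it; z points along the fingers, y is the line along which they close (so a half turn about z gives the same grasp; the last joint's range is limited). The gripper opens to 85 mm and grips with 20 to 120 N. Pads are 22 mm wide; open, the fingers measure 114 mm over their backs; the gripper's body (76 mm by 85 mm) begins 54 mm behind the grasp point. The pads swing forward as they close: fully open they stand 13 mm farther back than shut.
Start: joints at [1.005, 0.053, 1.613, -0, 1.476, -0.119], TCP at [0.27, 0.564, 0.2] pointing down, gripper open.
Joint ranges: [-3.01, 3.01], [-1.01, 2.22], [0.06, 2.58], [-1.02, 4.17], [0.09, 2.62], [-3.14, 3.14]. Speed limits (rad/s): [2.57, 2.57, 3.14, 3.14, 3.14, 3.14].

## Interface

Orientations are given as a rotation vector (axis times angle).
In Python, from station import ctrl gives the robot as it stands.
- The arm moves only by the tool jog_arm, never from a script. Its argument "plan" is a list of rows, each a list of 7 numbers: the shift along the tool's x, y, z in units of 0.02 m (1.0 is 0.02 m), then the turn, a rotation vector about the tool's x, y, z in units of 45 degrees (1.0 is 45 degrees), then the opening, from -1 (shut) to 1 (fully open). A call has 1 to 8 rows; each row shifts and turns the commanded pose from where the row before left it, along the tool's axes as they then stand; what a row does not reach is not made up. A row lasts 1/10 s, in which the tool goes at most 50 mm and 8.59 degrees, less where a joint would pass 70% of its speed; a pose out of reach is approached as far as the arm can. A call with a number of a shift or a turn outside -1 to 1 is refused whole. A call with a gripper value outside its range is refused whole. The fingers move at their own pace and stop on an object; "grip_force" is the grip in N (left out, the last holds). Time passes only in rows, so rows that do not move let the fingers close. It gives the time, the measured TCP pose, the force, the opening and the grip force at its end, in the units of the state.
- ctrl.get_obs(): the state, without advancing time (a new reading comes with each control period).
- ctrl.get_image(name): name is "scene" or "top" or "wrist"; returns (picture, depth): 400x640x3 uint8, red, green, blue; 400x640 float32, m along the optical axis (not along the pixel's ray), 0 where there is no reading.
- ctrl.camera_info(name): a dict with "camera_matrix" (3x3 intrinsics, pixels), "rvec" (rotation vector, rad) and "tvec" (3), from world to camera coordinates, as OpenCV has them; the wrist camera has in their place "T_tool_cam" (4x4, takes a point from camera to tool coordinates, whose origin is the TCP and whose axes are the flange's). Camera axes: x right, y down, z forward; pixel columns grow to the right and rows downward; lengths in m; the calibration is good to about 2 mm. A picture is of the moment at which its call begins: read the wrist's pose just before it. camera_info takes no time and is no camera call.
- ctrl.finish_job(): hands the job in; it is judged then, once.
The state is a dict: "t": time; "q": joint angles; "dq": joint speeds; "effort": joint torques, N m; "tool_pos": TCP position; "tool_rot": TCP orientation; "contact_force": force on the tool from outside, world axes, zero at the start; "wrist_torque": the same for the moment, N m; "opening": finger opening in m; "grip_force": force on a finger pad.
Only numpy, scipy, OpenCV 4.12 (cv2) and the standard library are available. Lean on these libraries where they do the work, as an engineer would, in place of code of your own. Each camera call takes 0.05 s, during which the arm holds its last target. There are 200 camera calls.

## Working session

There is one attempt and no reset: what is moved stays moved. The work goes in short steps, Python scripts to look and compute and a tool call to move; the robot and the scene stay as the last step left them, time stands still between calls to the robot, and variables do not carry over. Pictures are saved under pics/ and viewed, at most 11 in all, crops included, and the job is handed in when it is done.

Besides the shell and the picture viewer there is one more tool, called after "Request:" in YAML: its name, and indented under it one key for each argument. jog_arm: Moves the arm, as the interface text tells. Shifts and turns lie within -1 to 1; 1 stands for 0.02 m of shift or 45 degrees of turn. Its arguments: {"type":"object","properties":{"plan":{"type":"array"},"grip_force":{"type":"number"}},"required":["plan"]}

```bash
mkdir -p pics; cat > h.py <<'E'
import numpy as np, cv2
from station import ctrl
from scipy.spatial.transform import Rotation as R
def cam(name,obs=None):
    i=ctrl.camera_info(name);K=np.array(i["camera_matrix"])
    if "T_tool_cam" in i:
        o=obs or ctrl.get_obs();T=np.eye(4);T[:3,:3]=R.from_rotvec(o["tool_rot"]).as_matrix();T[:3,3]=o["tool_pos"]
        T=T@np.array(i["T_tool_cam"])
    else:
        T=np.eye(4);T[:3,:3]=R.from_rotvec(np.ravel(i["rvec"])).as_matrix();T[:3,3]=np.ravel(i["tvec"]);T=np.linalg.inv(T)
    return K,T
def onplane(K,T,px,z):
    px=np.atleast_2d(np.array(px,float));d=np.c_[px,np.ones(len(px))]@np.linalg.inv(K).T@T[:3,:3].T
    return T[:3,3]+d*((z-T[2,3])/d[:,2])[:,None]
def cloud(K,T,D):
    v,u=np.mgrid[:D.shape[0],:D.shape[1]];p=np.stack([u*D,v*D,D],-1)@np.linalg.inv(K).T
    return p@T[:3,:3].T+T[:3,3]
def shot(name):
    o=ctrl.get_obs();im,D=ctrl.get_image(name);K,T=cam(name,o);return im,D,K,T
def save(n,im): cv2.imwrite("pics/"+n,cv2.cvtColor(im,cv2.COLOR_RGB2BGR))
E
python3 - <<'E'
from h import *
im,D,K,T=shot("top");save("top.png",im);np.savez("top.npz",im=im,D=D,K=K,T=T)
print(T.round(3),K.round(1)); o=ctrl.get_obs();print(o["tool_pos"],o["tool_rot"],o["opening"],o["t"])
print(ctrl.camera_info("wrist")["T_tool_cam"])
print(R.from_rotvec(o["tool_rot"]).as_matrix().round(3))
E
```

```text
[[-0.015 -0.987  0.158  0.334]
 [-1.     0.016  0.003  0.014]
 [-0.006 -0.158 -0.987  1.08 ]
 [ 0.     0.     0.     1.   ]] [[414.3   0.  313.6]
 [  0.  414.3 200.4]
 [  0.    0.    1. ]]
[0.26965986 0.56309026 0.19894167] [-6.95760420e-01 -3.06285319e+00  3.02725556e-03] 0.08508060066596176 0.05
[[ 3.57628341e-04 -9.56189120e-01 -2.92749446e-01  7.52555535e-02]
 [ 9.99999935e-01  3.57309141e-04  5.45627147e-05  7.28726353e-04]
 [ 5.24297791e-05 -2.92749447e-01  9.56189186e-01 -1.73584232e-01]
 [ 0.00000000e+00  0.00000000e+00  0.00000000e+00  1.00000000e+00]]
[[-0.902  0.432 -0.001]
 [ 0.432  0.902 -0.002]
 [ 0.    -0.002 -1.   ]]
```

View pics/top.png

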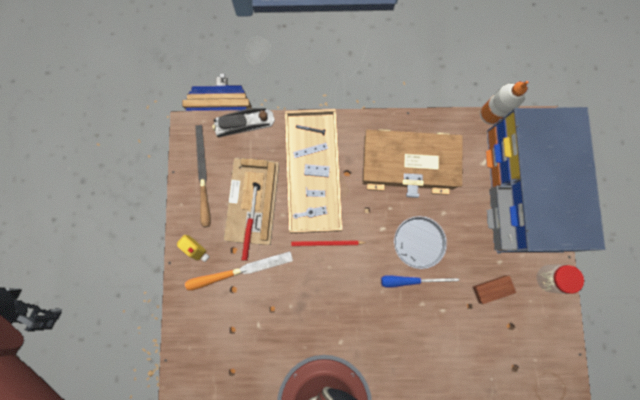

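```bash
python3 - <<'E'
from h import *
d=np.load("top.npz");im,D,K,T=[d[k] for k in("im","D","K","T")]
a=cv2.resize(im[100:240,275:475],None,fx=4,fy=4,interpolation=cv2.INTER_CUBIC);save("crop.png",a[:,:800])
P=cloud(K,T,D)
sub=P[205:222,292:336];m=sub[...,2]>0.018
m&= (D[205:222,292:336]>0)
print("stay hi",m.sum(),sub[m].mean(0) if m.any() else 0, sub[...,2].max())
print(sub[...,2].round(3)[::2,::2])
hsv=cv2.cvtColor(im,cv2.COLOR_RGB2HSV)
# dish: gray low sat
m=np.zeros(im.shape[:2],np.uint8);m[205:280,380:460]=(hsv[205:280,380:460,1]<60)*255
c=max(cv2.findContours(m,0,2)[0],key=cv2.contourArea);e=cv2.fitEllipse(c);print("dish",e,onplane(K,T,e[0],0.02), onplane(K,T,[[e[0][0]-e[1][0]/2,e[0][1]],[e[0][0]+e[1][0]/2,e[0][1]]],.02))
q=[(366,130),(462,135),(365,184),(461,186)]
print("lid",onplane(K,T,q,.064)); print("tab",onplane(K,T,[(412,194),(404,194),(420,194)],.063),P[190:196,412])
q=[(286,110),(338,110),(289,231),(341,230)];print("tray",onplane(K,T,q,.034))
E
```

```text
stay hi 78 [0.47226464 0.02618278 0.02320877] 1.0800754800676966
[[0.002 0.005 0.008 0.006 0.006 0.01  0.006 0.008 0.007 0.007 0.009 0.01
  0.005 0.007 0.008 0.014 0.004 0.004 0.009 0.006 0.009 0.007]
 [0.006 0.009 0.01  0.01  0.009 0.007 0.009 0.005 0.006 0.004 0.007 0.004
  0.005 0.014 0.009 0.01  0.008 0.008 0.003 0.005 0.009 0.005]
 [0.006 0.005 0.007 0.005 0.007 0.009 0.005 0.003 0.02  0.028 0.02  0.024
  0.011 0.009 0.007 0.009 0.009 0.009 0.008 0.006 0.009 0.009]
 [0.005 0.009 0.01  0.007 0.006 0.012 0.008 0.023 0.026 0.027 0.021 0.024
  0.011 0.01  0.011 0.012 0.01  0.011 0.009 0.004 0.004 0.008]
 [0.009 0.009 0.01  0.013 0.01  0.014 0.011 0.025 0.023 0.025 0.025 0.023
  0.009 0.013 0.009 0.011 0.012 0.011 0.002 0.01  0.008 0.01 ]
 [0.008 0.016 0.009 0.008 0.013 0.012 0.012 0.012 0.024 0.024 0.024 0.024
  0.011 0.007 0.005 0.009 0.007 0.008 0.005 0.006 0.01  0.002]
 [0.008 0.014 0.011 0.015 0.007 0.007 0.005 0.007 0.006 0.019 0.009 0.007
  0.006 0.006 0.007 0.005 0.006 0.008 0.008 0.01  0.007 0.011]
 [0.007 0.005 0.007 0.007 0.01  0.004 0.004 0.009 0.007 0.007 0.004 0.003
  0
[... 403 characters left out ...]
824626  0.02      ]]
lid [[ 0.67580244 -0.11915183  0.064     ]
 [ 0.65833193 -0.36252014  0.064     ]
 [ 0.53551707 -0.11169513  0.064     ]
 [ 0.52647453 -0.35055345  0.064     ]]
tab [[ 0.50842542 -0.22779635  0.063     ]
 [ 0.50875225 -0.20791567  0.063     ]
 [ 0.50809866 -0.24767242  0.063     ]] [[ 0.51810993 -0.22776861  0.06536249]
 [ 0.51506744 -0.22694962  0.06824363]
 [ 0.51335421 -0.22789625  0.06370324]
 [ 0.50974503 -0.2262867   0.06991396]
 [ 0.50702425 -0.2258608   0.07114877]
 [ 0.50473458 -0.22602795  0.06988723]]
tray [[ 0.74475023  0.08681285  0.034     ]
 [ 0.74230942 -0.05093927  0.034     ]
 [ 0.42362698  0.0807929   0.034     ]
 [ 0.42406618 -0.05066142  0.034     ]]
```

View pics/crop.png

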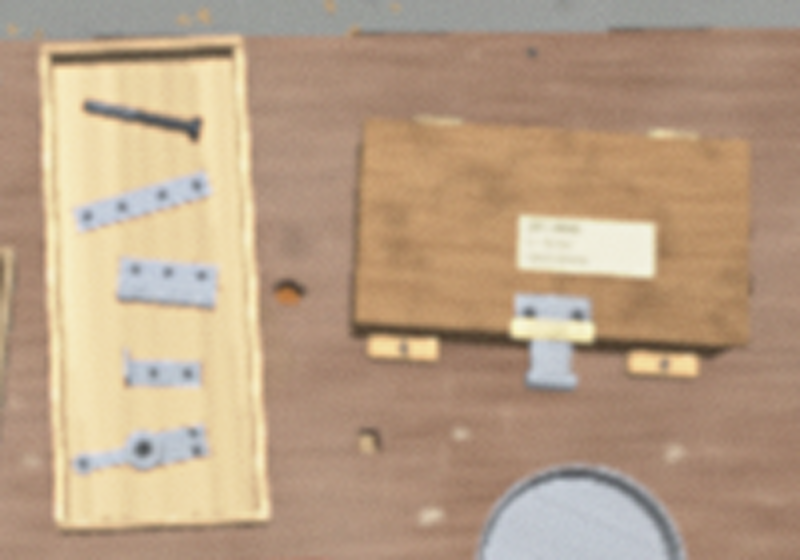

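The drum stands at crop (143,449), its eye pointing left (+y) and yaw about 11°. The tab is at crop (552,365) and the dish centre at px (420,242); heights and sizes agree with those given. Next I move above the tray.

Request:
jog_arm:
  plan:
    - [-1, -0.95, 0.2, 0, 0, 0, -0.05]
    - [-1, -0.95, 0.2, 0, 0, 0, -0.05]
    - [-1, -0.95, 0.2, 0, 0, 0, -0.05]
    - [-1, -0.95, 0.2, 0, 0, 0, -0.05]
    - [-1, -0.95, 0.2, 0, 0, 0, -0.05]
    - [-1, -0.95, 0.2, 0, 0, 0, -0.05]
    - [-1, -0.95, 0.2, 0, 0, 0, -0.05]

```text
t: 0.75
tool_pos: [0.3387, 0.3818, 0.1712]
tool_rot: [-0.696, -3.063, 0.002]
contact_force: [-0.1, 0.9, 0.0]
opening: 0.0408
grip_force: 0.0
```

Request:
jog_arm:
  plan:
    - [-1, -0.95, 0.2, 0, 0, 0, -0.05]
    - [-1, -0.95, 0.2, 0, 0, 0, -0.05]
    - [-1, -0.95, 0.2, 0, 0, 0, -0.05]
    - [-1, -0.95, 0.2, 0, 0, 0, -0.05]
    - [-1, -0.95, 0.2, 0, 0, 0, -0.05]
    - [-1, -0.95, 0.2, 0, 0, 0, -0.05]
    - [-1, -0.95, 0.2, 0, 0, 0, -0.05]

```text
t: 1.45
tool_pos: [0.4074, 0.2015, 0.1434]
tool_rot: [-0.696, -3.063, 0.001]
contact_force: [-0.0, 0.1, 0.3]
opening: 0.0403
grip_force: 0.0
```

Request:
jog_arm:
  plan:
    - [-1, -0.95, 0.2, 0, 0, 0, -0.05]
    - [-1, -0.95, 0.2, 0, 0, 0, -0.05]
    - [-1, -0.95, 0.2, 0, 0, 0, -0.05]
    - [-1, -0.95, 0.2, 0, 0, 0, -0.05]
    - [-1, -0.95, 0.2, 0, 0, 0, -0.05]
    - [-1, -0.95, 0.2, 0, 0, 0, -0.05]
    - [-0.7, -0.95, 0.2, 0, 0, 0, -0.05]

```text
t: 2.15
tool_pos: [0.471, 0.0236, 0.1155]
tool_rot: [-0.697, -3.063, 0.0]
contact_force: [0.5, 0.4, 0.1]
opening: 0.0403
grip_force: 0.0
```

Request:
jog_arm:
  plan:
    - [0, 0, 0, 0, 0, 0.17, -0.05]
    - [0, 0, 0, 0, 0, 0.17, -0.05]
    - [0, 0, 0, 0, 0, 0.17, -0.05]
    - [0, 0, 0, 0, 0, 0.17, -0.05]
    - [0, 0, 0, 0, 0, 0.17, -0.05]
    - [0, 0, 0, 0, 0, 0.17, -0.05]
    - [0, 0, 0, 0, 0, 0.17, -0.05]
    - [0, 0, 0, 0, 0, 0, -0.05]

```text
t: 2.95
tool_pos: [0.4704, 0.025, 0.1155]
tool_rot: [-2.001, -2.421, 0.001]
contact_force: [0.1, 0.1, 0.3]
opening: 0.0402
grip_force: 0.0
```

```bash
python3 - <<'E'
from h import *
im,D,K,T=shot("wrist");save("w1.png",im);np.savez("w1.npz",im=im,D=D,K=K,T=T)
o=ctrl.get_obs();print(o["tool_pos"],o["q"],o["opening"],o["t"]);Rm=R.from_rotvec(o["tool_rot"]).as_matrix();print(Rm.round(3))
P=cloud(K,T,D);w=np.array([.472,.026])
m=(D>0)&(P[...,2]>.019)&(P[...,2]<.032)&(np.hypot(*(P[...,:2]-w).transpose(2,0,1))<.028)
print(m.sum(),P[m].mean(0),P[m].min(0),P[m].max(0))
c=max(cv2.findContours((m*255).astype(np.uint8),0,2)[0],key=cv2.contourArea)
(u,v),r=cv2.minEnclosingCircle(c);print(u,v,r,onplane(K,T,[(u,v)],.022))
E
```

```text
[0.47053106 0.02498943 0.11562046] [-1.05092125e-01 -2.60225516e-01  2.04638062e+00  3.19407143e-05
  1.35651442e+00 -2.97142548e-01] 0.0403479890972217 3.0
[[-0.191  0.982 -0.001]
 [ 0.982  0.191  0.   ]
 [ 0.    -0.001 -1.   ]]
581 [0.47120837 0.0284996  0.02214025] [0.45847659 0.01525039 0.01917395] [0.48380153 0.04065452 0.02544395]
318.51922607421875 189.0 13.848194122314453 [[0.47117592 0.02846778 0.022     ]]
```

View pics/w1.png

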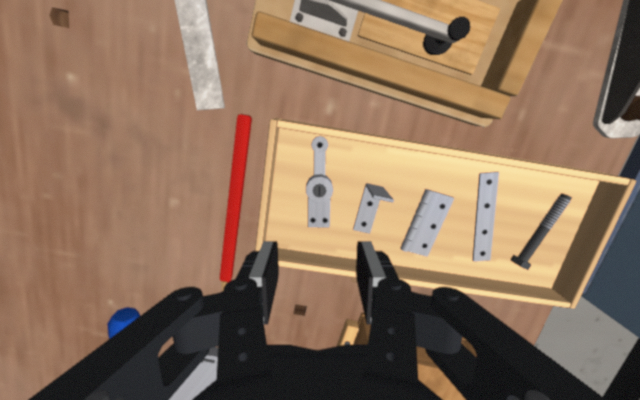

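The drum is at px (319,188), with the stay's arm along the image vertical, square to the fingers. I descend and grip.

Request:
jog_arm:
  plan:
    - [0.17, 0.07, 0.8, 0, 0, 0, -0.05]
    - [0, 0, 0.9, 0, 0, 0, -0.05]
    - [0, 0, 0.9, 0, 0, 0, -0.05]
    - [0, 0, 0.9, 0, 0, 0, -0.05]
    - [0, 0, 0.9, 0, 0, 0, -0.05]
    - [0, 0, 0.5, 0, 0, 0, -0.05]
    - [0, 0, 0.35, 0, 0, 0, -0.05]
    - [0, 0, 0, 0, 0, 0, -0.05]

```text
t: 3.8
tool_pos: [0.4711, 0.0286, 0.0104]
tool_rot: [-2.0, -2.421, 0.002]
contact_force: [-1.1, 1.2, -0.1]
opening: 0.0403
grip_force: 0.0
```

Request:
jog_arm:
  plan:
    - [0, 0, 0, 0, 0, 0, -0.5]
    - [0, 0, 0, 0, 0, 0, -0.7]
    - [0, 0, 0, 0, 0, 0, -1]
    - [0, 0, 0, 0, 0, 0, -1]
    - [0, 0, 0, 0, 0, 0, -1]
  grip_force: 40

```text
t: 4.3
tool_pos: [0.472, 0.0285, 0.0115]
tool_rot: [2.001, 2.421, 0.0]
contact_force: [-0.0, -0.2, -0.1]
opening: -0.0
grip_force: 0.0
```

Request:
jog_arm:
  plan:
    - [0, 0, -0.3, 0, 0, 0, -1]
    - [0, 0, -0.7, 0, 0, 0, -1]
    - [0, 0, -1, 0, 0, 0, -1]
    - [0, 0, -1, 0, 0, 0, -1]
    - [0, 0, -1, 0, 0, 0, -1]
    - [0, 0, -1, 0, 0, 0, -1]
    - [0, 0, 0, 0, 0, 0, -1]

```text
t: 5.0
tool_pos: [0.4746, 0.0283, 0.1159]
tool_rot: [1.997, 2.416, 0.007]
contact_force: [1.4, 0.0, 0.8]
opening: 0.0002
grip_force: 0.0
```

Missed: the fingers shut on nothing. I look again.

```bash
python3 - <<'E'
from h import *
im,D,K,T=shot("wrist");save("w2.png",im)
o=ctrl.get_obs();print(o["tool_pos"],o["opening"],o["t"],o["contact_force"])
Rm=R.from_rotvec(o["tool_rot"]).as_matrix();print(Rm.round(3))
P=cloud(K,T,D);w=np.array([.472,.026])
m=(D>0)&(P[...,2]>.017)&(P[...,2]<.034)&(np.hypot(*(P[...,:2]-w).transpose(2,0,1))<.03)
m&=np.arange(400)[:,None]<235
print(m.sum(),P[m].mean(0),np.median(P[m],0),P[m].min(0),P[m].max(0))
f=P[255:320,260:380];d=D[255:320,260:380];k=(d>0)&(f[...,2]>.05);print("finger low z",np.percentile(f[k][:,2],[1,5,50]))
E
```

```text
[0.47334891 0.02837171 0.11372653] 0.0003521680478773019 5.05 [ 0.22192788 -0.63715591 -0.75098298]
[[-0.188  0.982  0.005]
 [ 0.982  0.188 -0.   ]
 [-0.001  0.005 -1.   ]]
586 [0.47126109 0.02883719 0.02206844] [0.47122193 0.02904892 0.0219779 ] [0.45899897 0.01557517 0.01708464] [0.48386829 0.04095732 0.02560096]
finger low z [0.16166952 0.16843773 0.19517545]
```

View pics/w2.png

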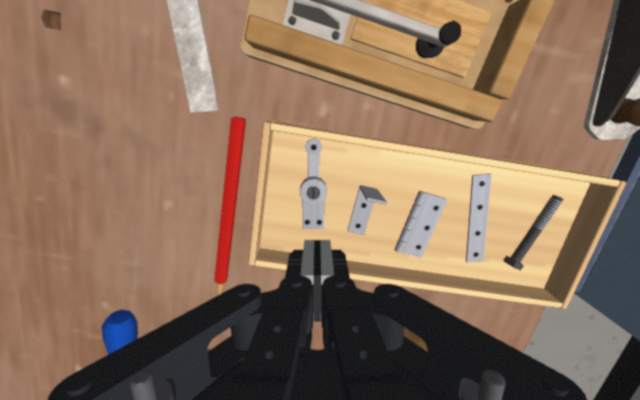

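```bash
python3 - <<'E'
from h import *
im,D,K,T=shot("wrist");o=ctrl.get_obs()
P=cloud(K,T,D)
print(o["tool_pos"],K.round(1))
for v in range(232,300,5): print(v,D[v,310:326:5].round(3),P[v,312].round(3),P[v,322].round(3))
p=np.array(o["tool_pos"]);c=np.linalg.inv(T)@np.r_[p,1];print((K@c[:3]/c[2]).round(1),c)
im,D,K,T=shot("scene");save("s1.png",im);print(T.round(3))
E
```

```text
[0.47216983 0.02847603 0.11202132] [[301.    0.  316.9]
 [  0.  301.  198.9]
 [  0.    0.    1. ]]
232 [0.304 0.304 0.305 0.305] [ 0.478 -0.018  0.006] [ 0.487 -0.015  0.007]
237 [0.306 0.306 0.306 0.306] [ 0.479 -0.023  0.006] [ 0.489 -0.021  0.006]
242 [0.147 0.147 0.148 0.147] [0.468 0.04  0.153] [0.473 0.04  0.152]
247 [0.142 0.143 0.    0.142] [0.469 0.04  0.158] [0.473 0.04  0.157]
252 [0.137 0.139 0.138 0.137] [0.469 0.04  0.163] [0.473 0.041 0.163]
257 [0.134 0.132 0.133 0.134] [0.469 0.04  0.167] [0.473 0.041 0.168]
262 [0.129 0.128 0.129 0.129] [0.469 0.04  0.173] [0.473 0.04  0.172]
267 [0.125 0.124 0.124 0.126] [0.469 0.04  0.177] [0.473 0.04  0.176]
272 [0.12  0.12  0.121 0.122] [0.469 0.04  0.18 ] [0.473 0.041 0.18 ]
277 [0.119 0.12  0.119 0.12 ] [0.469 0.039 0.182] [0.473 0.04  0.182]
282 [0.112 0.12  0.12  0.112] [0.469 0.037 0.182] [0.472 0.041 0.189]
287 [0.109 0.12  0.12  0.109] [0.47  0.036 0.185] [0.473 0.04  0.19 ]
292 [0.108 0.123 0.121 0.107] [0.47  0.035 0.187] [0.473 0.038 0.19 ]
297 [0.108 0.122 0.121 0.105] [0.47  0.035 0.189] [0.473 0.037 0.192]
[315.  231.7   1. ] [-0.00115706  0.02066728  0.18965584  1.        ]
[[ 0.741 -0.499  0.449 -0.076]
 [-0.671 -0.546  0.501 -0.641]
 [-0.005 -0.673 -0.74   1.045]
 [ 0.     0.     0.     1.   ]]
```

View pics/s1.png

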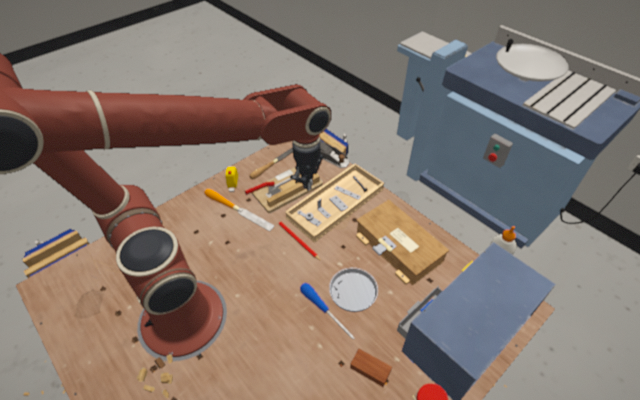

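The scene view shows the gripper over the stay (about px 305,180). The wrist depth puts the finger ends about 38 mm above the reported TCP, which would explain the miss. I check this with the independent scene camera.

```bash
python3 - <<'E'
from h import *
im,D,K,T=shot("scene");o=ctrl.get_obs();p=np.array(o["tool_pos"]);print(p,o["t"])
P=cloud(K,T,D)
c=np.linalg.inv(T)@np.r_[p,1];print("TCP px",K@c[:3]/c[2])
m=(D>0)&(np.abs(P[...,0]-p[0])<.05)&(np.abs(P[...,1]-p[1])<.05)&(P[...,2]>.06)&(P[...,2]<.35)
ys,xs=np.where(m);Q=P[m];i=np.argsort(Q[:,2])[:25];print(np.c_[xs[i],ys[i],Q[i].round(3)][::3])
a=cv2.resize(im[120:245,230:390],None,fx=5,fy=4.8,interpolation=2);a=cv2.resize(im[130:240,240:380],None,fx=5,fy=5,interpolation=2)
u,v=(K@c[:3]/c[2])[:2];cv2.circle(a,(int((u-240)*5),int((v-130)*5)),4,(255,0,0),1);save("s2.png",a)
E
```

```text
[0.47094124 0.02859664 0.11017889] 5.2
TCP px [306.24526635 195.79409468   1.        ]
[[3.08e+02 1.91e+02 4.70e-01 1.80e-02 1.41e-01]
 [3.09e+02 1.90e+02 4.71e-01 1.50e-02 1.45e-01]
 [3.11e+02 1.88e+02 4.79e-01 1.50e-02 1.49e-01]
 [3.10e+02 1.89e+02 4.74e-01 1.30e-02 1.50e-01]
 [3.11e+02 1.87e+02 4.80e-01 1.60e-02 1.52e-01]
 [3.03e+02 1.88e+02 4.60e-01 2.80e-02 1.52e-01]
 [3.12e+02 1.85e+02 4.86e-01 1.90e-02 1.53e-01]
 [3.11e+02 1.86e+02 4.80e-01 1.60e-02 1.55e-01]
 [3.08e+02 1.88e+02 4.67e-01 1.50e-02 1.57e-01]]
```

View pics/s2.png

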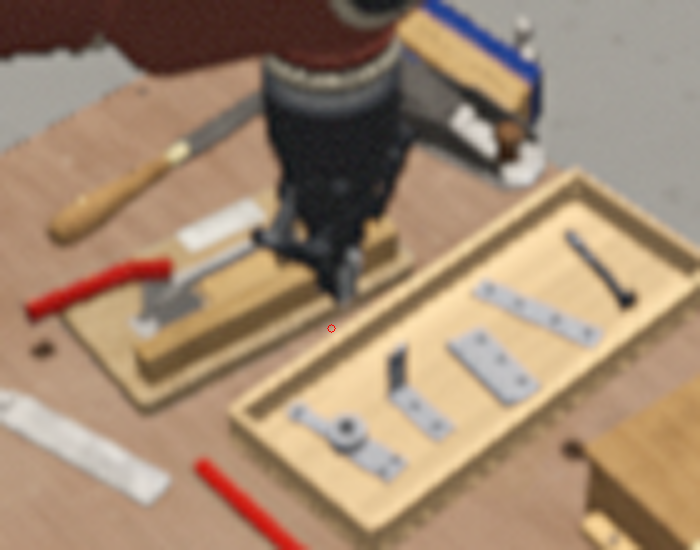

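Both cameras agree that the finger ends sit about 36 mm short of the reported TCP. The scene crop shows the tip at (340,300) and the projected TCP at (332,327). I allow for this and descend further, watching the force.

Request:
jog_arm:
  plan:
    - [0, 0, 0, 0, 0, 0, -0.05]
    - [0, 0, 0.5, 0, 0, 0, -0.05]
    - [0, 0, 1, 0, 0, 0, -0.05]
    - [0, 0, 1, 0, 0, 0, -0.05]
    - [0, 0, 1, 0, 0, 0, -0.05]
    - [0, 0, 1, 0, 0, 0, -0.05]
    - [0, 0, 1, 0, 0, 0, -0.05]
    - [0, 0, 0, 0, 0, 0, -0.05]

```text
t: 6.0
tool_pos: [0.4679, 0.0289, -0.003]
tool_rot: [-1.997, -2.416, 0.007]
contact_force: [-0.7, 0.4, 0.1]
opening: 0.0405
grip_force: 0.0
```

Request:
jog_arm:
  plan:
    - [0, 0, 0.25, 0, 0, 0, -0.05]
    - [0, 0, 0.25, 0, 0, 0, -0.05]
    - [0, 0, 0, 0, 0, 0, -0.05]
    - [0, 0, 0, 0, 0, 0, -0.05]

```text
t: 6.4
tool_pos: [0.4722, 0.0285, -0.0082]
tool_rot: [2.001, 2.421, 0.001]
contact_force: [-0.2, 0.3, 0.6]
opening: 0.0405
grip_force: 0.0
```

```bash
python3 - <<'E'
from h import *
im,D,K,T=shot("wrist");o=ctrl.get_obs();P=cloud(K,T,D);print(o["tool_pos"],o["tool_rot"],o["opening"],o["contact_force"])
w=np.array(o["tool_pos"])[:2]
for u in (262,268,274,360,366,372):
  for v in range(232,262,4): print(u,v,im[v,u],P[v,u].round(3))
save("w3.png",im)
E
```

```text
[ 0.47230951  0.02845807 -0.00813589] [2.00083241e+00 2.42066981e+00 1.09675517e-03] 0.04056096752927924 [-1.32153777  0.56564159  0.07563037]
262 232 [231 194 138] [0.44  0.029 0.005]
262 236 [234 198 144] [0.44  0.027 0.006]
262 240 [229 191 138] [0.441 0.024 0.006]
262 244 [145 127 107] [0.444 0.036 0.033]
262 248 [94 95 93] [0.445 0.035 0.036]
262 252 [92 95 94] [0.445 0.036 0.042]
262 256 [90 91 93] [0.446 0.036 0.044]
262 260 [89 90 92] [0.447 0.036 0.049]
268 232 [231 193 140] [0.443 0.03  0.005]
268 236 [233 195 142] [0.444 0.027 0.005]
268 240 [210 172 129] [0.444 0.024 0.004]
268 244 [92 94 93] [0.447 0.036 0.033]
268 248 [93 93 95] [0.447 0.036 0.036]
268 252 [86 87 87] [0.448 0.036 0.041]
268 256 [62 63 64] [0.449 0.036 0.045]
268 260 [33 32 32] [0.449 0.037 0.049]
274 232 [232 192 140] [0.447 0.031 0.006]
274 236 [232 194 139] [0.447 0.028 0.005]
274 240 [203 164 118] [0.448 0.026 0.006]
274 244 [23 21 22] [0.45  0.037 0.033]
274 248 [25 22 25] [0.45  0.035 0.035]
274 252 [28 27 27] [0.45  0.034 0.035]
274 256 [28 28 28] [0.451 0.032 0.036]
274 260 [31 33 30] [0.451 0.03
[... 277 characters left out ...]
 0.041 0.039]
360 260 [15 17 17] [0.491 0.039 0.039]
366 232 [228 189 136] [0.499 0.041 0.006]
366 236 [227 186 133] [0.499 0.039 0.007]
366 240 [201 166 123] [0.5   0.036 0.007]
366 244 [92 95 93] [0.493 0.045 0.032]
366 248 [92 94 94] [0.493 0.045 0.036]
366 252 [88 90 91] [0.492 0.045 0.041]
366 256 [69 70 69] [0.491 0.045 0.046]
366 260 [33 36 36] [0.491 0.044 0.049]
372 232 [230 191 137] [0.502 0.042 0.007]
372 236 [228 190 135] [0.502 0.039 0.006]
372 240 [223 183 131] [0.503 0.036 0.005]
372 244 [167 141 112] [0.496 0.045 0.032]
372 248 [102  99  97] [0.496 0.045 0.036]
372 252 [92 93 94] [0.495 0.045 0.041]
372 256 [91 91 91] [0.494 0.045 0.045]
372 260 [90 92 90] [0.494 0.045 0.048]
```

View pics/w3.png

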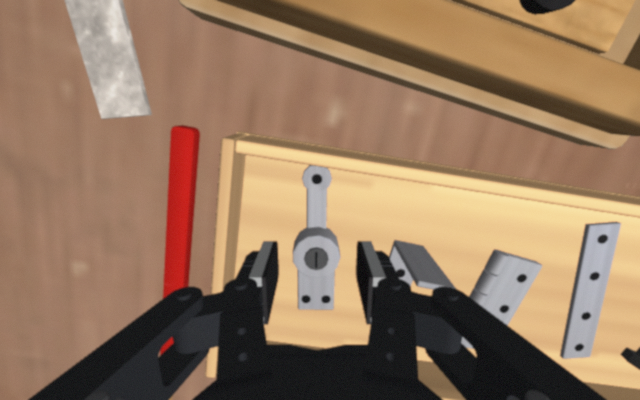

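The finger tips are at z≈0.032 and straddle the drum at px (316,255), about 22 mm too high. I go lower and close.

Request:
jog_arm:
  plan:
    - [0, -0.03, 0.3, 0, 0, 0, -0.15]
    - [0, 0, 0.3, 0, 0, 0, -0.15]
    - [0, 0, 0.25, 0, 0, 0, -0.15]
    - [0, 0, 0.15, 0, 0, 0, -0.15]
    - [0, 0, 0, 0, 0, 0, -0.15]
    - [0, 0, 0, 0, 0, 0, -0.15]

```text
t: 7.05
tool_pos: [0.4711, 0.0284, -0.0262]
tool_rot: [-1.999, -2.42, 0.003]
contact_force: [-13.3, 1.0, 25.3]
opening: 0.0365
grip_force: 12.3
```

Request:
jog_arm:
  plan:
    - [0, 0, 0, 0, 0, 0, -0.5]
    - [0, 0, 0, 0, 0, 0, -1]
    - [0, 0, 0, 0, 0, 0, -1]
    - [0, 0, 0, 0, 0, 0, -1]
    - [0, 0, 0, 0, 0, 0, -1]
  grip_force: 40

```text
t: 7.55
tool_pos: [0.474, 0.0283, -0.0251]
tool_rot: [2.0, 2.42, 0.003]
contact_force: [-5.4, 0.7, 21.2]
opening: 0.0241
grip_force: 44.2
```

It is gripped at 24 mm, but something is pressing at about 21 N. I lift gently.

Request:
jog_arm:
  plan:
    - [0, 0, -0.15, 0, 0, 0, -1]
    - [0, 0, -0.2, 0, 0, 0, -1]
    - [0, 0, -0.3, 0, 0, 0, -1]
    - [0, 0, -0.5, 0, 0, 0, -1]
    - [0, 0, -0.8, 0, 0, 0, -1]
    - [0, 0, -1, 0, 0, 0, -1]
    - [0, 0, -1, 0, 0, 0, -1]
    - [0, 0, 0, 0, 0, 0, -1]

```text
t: 8.35
tool_pos: [0.4738, 0.0282, 0.0537]
tool_rot: [1.998, 2.417, 0.006]
contact_force: [1.2, -0.1, -0.6]
opening: 0.0242
grip_force: 39.3
```

Request:
jog_arm:
  plan:
    - [0, 0, -1, 0, 0, 0, -1]
    - [0, 0, -0.5, 0, 0, 0, -1]
    - [0, 0, 0, 0, 0, 0, -1]

```text
t: 8.65
tool_pos: [0.4722, 0.0283, 0.0813]
tool_rot: [2.0, 2.42, 0.002]
contact_force: [0.2, -0.2, 0.5]
opening: 0.0241
grip_force: 39.4
```

```bash
python3 - <<'E'
from h import *
im,D,K,T=shot("wrist");o=ctrl.get_obs();print(o["tool_pos"],o["tool_rot"],o["opening"],o["contact_force"],o["q"]);save("w4.png",im);np.savez("w4.npz",im=im,D=D,K=K,T=T)
E
```

```text
[0.4714651  0.02836187 0.08030394] [2.00101414e+00 2.42084602e+00 8.58717453e-04] 0.024125306130942555 [ 0.06713258 -0.3677738  -1.15534258] [-9.76694902e-02 -2.17943307e-01  2.07390410e+00  4.28725369e-06
  1.28465959e+00 -2.86992444e-01]
```

View pics/w4.png

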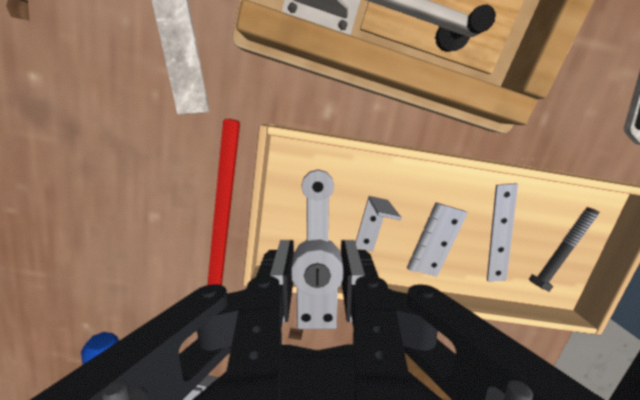

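Stay held square, drum at px (317,271), other fittings in place. I measure how it sits in the hand.

```bash
python3 - <<'E'
from h import *
d=np.load("w4.npz");im,D,K,T=[d[k] for k in("im","D","K","T")];P=cloud(K,T,D)
o=ctrl.get_obs();p=np.array(o["tool_pos"]);print(p)
s=P[260:282,306:328];k=D[260:282,306:328]>0;print("drum top",np.median(s[k],0), np.median(s[k],0)-p)
c=np.median(P[185:189,316:320].reshape(-1,3),0);print("eye",P[190:194,305:330:4].round(3)[:1]); print("plate",P[318:322,306:330:5].round(3)[0]); print("arm",P[205:230:6,314:320:5].round(3)[:,0])
h=np.median(s[k],0);Rm=R.from_rotvec(o["tool_rot"]).as_matrix()
print("shift units to dish:",(Rm.T@(np.array([.3915,-.2517,h[2]])-h)/.02).round(2))
E
```

```text
[0.4714651  0.02836187 0.08030394]
drum top [0.47149364 0.03058532 0.13000406] [2.85482677e-05 2.22345346e-03 4.97001246e-02]
eye [[[0.459 0.064 0.116]
  [0.461 0.064 0.116]
  [0.463 0.065 0.118]
  [0.465 0.065 0.116]
  [0.467 0.065 0.116]
  [0.469 0.066 0.116]
  [0.471 0.067 0.117]]]
plate [[ 0.473 -0.007  0.116]
 [ 0.476 -0.007  0.116]
 [ 0.478 -0.007  0.115]
 [ 0.481 -0.006  0.116]
 [ 0.484 -0.005  0.117]]
arm [[0.465 0.058 0.117]
 [0.466 0.055 0.117]
 [0.466 0.051 0.116]
 [0.467 0.048 0.115]
 [0.467 0.045 0.116]]
shift units to dish: [-13.11  -6.58  -0.  ]
```

Request:
jog_arm:
  plan:
    - [-0.6, -0.3, 0, 0, 0, 0, -1]
    - [-1, -0.5, 0, 0, 0, 0, -1]
    - [-1, -0.5, 0, 0, 0, 0, -1]
    - [-1, -0.5, 0, 0, 0, 0, -1]
    - [-1, -0.5, 0, 0, 0, 0, -1]
    - [-1, -0.5, 0, 0, 0, 0, -1]
    - [-1, -0.5, 0, 0, 0, 0, -1]

```text
t: 9.4
tool_pos: [0.4296, -0.1148, 0.0789]
tool_rot: [-2.001, -2.42, 0.001]
contact_force: [0.2, -0.2, -1.0]
opening: 0.0242
grip_force: 39.4
```

Request:
jog_arm:
  plan:
    - [-1, -0.5, 0, 0, 0, 0, -1]
    - [-1, -0.5, 0, 0, 0, 0, -1]
    - [-1, -0.5, 0, 0, 0, 0, -1]
    - [-1, -0.5, 0, 0, 0, 0, -1]
    - [-1, -0.5, 0, 0, 0, 0, -1]
    - [-1, -0.5, 0, 0, 0, 0, -1]
    - [-0.5, -0.28, 0, 0, 0, 0, -1]
    - [0, 0, 0, 0, 0, 0, -1]

```text
t: 10.2
tool_pos: [0.3901, -0.2545, 0.0794]
tool_rot: [-2.003, -2.418, 0.0]
contact_force: [0.1, 0.9, -0.5]
opening: 0.0245
grip_force: 39.4
```

Request:
jog_arm:
  plan:
    - [0, 0, 0.5, 0, 0, 0, -1]
    - [0, 0, 1, 0, 0, 0, -1]
    - [0, 0, 1, 0, 0, 0, -1]
    - [0, 0, 1, 0, 0, 0, -1]
    - [0, 0, 0.8, 0, 0, 0, -1]
    - [0, 0, 0.4, 0, 0, 0, -1]
    - [0, 0, 0, 0, 0, 0, -1]
    - [0, 0, 0, 0, 0, 0, -1]

```text
t: 11.0
tool_pos: [0.3916, -0.2535, -0.0136]
tool_rot: [2.0, 2.422, 0.0]
contact_force: [-0.5, 0.1, 1.1]
opening: 0.0242
grip_force: 39.4
```

Request:
jog_arm:
  plan:
    - [0, 0, 0.25, 0, 0, 0, -1]
    - [0, 0, 0.2, 0, 0, 0, -1]
    - [0, 0, 0.15, 0, 0, 0, -1]
    - [0, 0, 0, 0, 0, 0, -1]
    - [0, 0, 0, 0, 0, 0, -1]

```text
t: 11.5
tool_pos: [0.3912, -0.2537, -0.0258]
tool_rot: [-2.002, -2.421, 0.0]
contact_force: [-0.1, 0.3, -1.6]
opening: 0.0245
grip_force: 39.4
```

Request:
jog_arm:
  plan:
    - [0, 0, 0.08, 0, 0, 0, -1]
    - [0, 0, 0.04, 0, 0, 0, -1]
    - [0, 0, 0, 0, 0, 0, -1]

```text
t: 11.8
tool_pos: [0.3915, -0.254, -0.0271]
tool_rot: [-2.001, -2.421, 0.0]
contact_force: [-3.6, 2.2, 6.0]
opening: 0.0239
grip_force: 43.5
```

Request:
jog_arm:
  plan:
    - [0, 0, 0, 0, 0, 0, -0.3]
    - [0, 0, 0, 0, 0, 0, -0.2]
    - [0, 0, 0, 0, 0, 0, -0.05]
    - [0, 0, 0, 0, 0, 0, -0.05]
    - [0, 0, -0.3, 0, 0, 0, -0.05]
    - [0, 0, -0.7, 0, 0, 0, -0.05]
    - [0, 0, -1, 0, 0, 0, -0.05]
    - [0, 0, -1, 0, 0, 0, -0.05]

```text
t: 12.6
tool_pos: [0.3909, -0.2535, 0.0325]
tool_rot: [-2.001, -2.421, -0.0]
contact_force: [0.2, 0.1, 1.0]
opening: 0.0404
grip_force: 0.0
```

Request:
jog_arm:
  plan:
    - [0, 0, -1, 0, 0, 0, 0]
    - [0, 0, -1, 0, 0, 0, 0]
    - [0, 0, -1, 0, 0, 0, 0.1]
    - [0, 0, -1, 0, 0, 0, 0.2]
    - [0, 0, -0.5, 0, 0, 0, 0.2]
    - [0, 0, 0, 0, 0, 0, 0.2]

```text
t: 13.2
tool_pos: [0.3921, -0.2545, 0.1237]
tool_rot: [1.999, 2.419, -0.0]
contact_force: [-0.3, -0.8, 0.5]
opening: 0.0509
grip_force: 0.0
```

```bash
python3 - <<'E'
from h import *
im,D,K,T=shot("wrist");o=ctrl.get_obs();p=np.array(o["tool_pos"]);print(p,o["t"]);save("w5.png",im)
P=cloud(K,T,D);c=[.3915,-.2517]
m=(D>0)&(np.hypot(P[...,0]-c[0],P[...,1]-c[1])<.05)&(P[...,2]>.016)&(P[...,2]<.03);m[240:]=0
print(m.sum(),P[m].mean(0),np.percentile(P[m],[2,98],axis=0))
# dish centre from rim
m=(D>0)&(np.abs(np.hypot(P[...,0]-c[0],P[...,1]-c[1])-.066)<.01)&(P[...,2]>.014)&(P[...,2]<.026)
Q=P[m][:,:2];A=np.c_[2*Q,np.ones(len(Q))];s=np.linalg.lstsq(A,(Q**2).sum(1),rcond=None)[0];print("dish",s[:2],np.sqrt(s[2]+s[0]**2+s[1]**2),len(Q))
# tab/lid
t=(D>0)&(P[...,0]>.48)&(P[...,0]<.53)&(abs(P[...,1]+.228)<.04)&(P[...,2]>.05)
print("tab",t.sum(),P[t].mean(0) if t.any() else 0)
E
```

```text
[ 0.3914429  -0.25386183  0.12219756] 13.25
547 [ 0.39115995 -0.25354013  0.02010042] [[ 0.37978213 -0.26535162  0.01780322]
 [ 0.4024849  -0.24224439  0.02261422]]
dish [ 0.39028868 -0.24957675] 0.0643262184342011 2142
tab 1357 [ 0.51306493 -0.22702749  0.0658783 ]
```

View pics/w5.png

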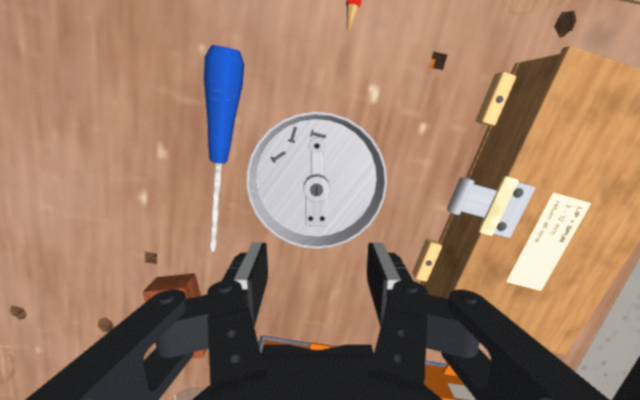

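The stay lies flat, drum up, in the middle of the dish: drum px (316,188), dish centre about (317,180). The tab's bar is at about px (461,195). I measure it from this view.

```bash
python3 - <<'E'
from h import *
im,D,K,T=shot("wrist");o=ctrl.get_obs();print(o["tool_pos"]);P=cloud(K,T,D)
L=(D>0)&(P[...,2]>.058)&(P[...,2]<.08)&(P[...,0]>.48)&(P[...,1]<-.1)&(P[...,1]>-.36)
for x in np.arange(.490,.535,.004):
    k=L&(P[...,0]>=x)&(P[...,0]<x+.004)&(abs(P[...,1]+.228)<.05);Q=P[k]
    if len(Q)>3: print(x.round(3),len(Q),np.percentile(Q[:,1],[3,97]).round(4),np.percentile(Q[:,2],[50,95]).round(4))
# lid front edge line, away from tab
pts=[]
for y in np.arange(-.33,-.12,.006):
    if abs(y+.228)<.035: continue
    k=L&(abs(P[...,1]-y)<.003)&(P[...,0]>.51)
    if k.sum()>20: pts.append((y,np.percentile(P[k][:,0],2)))
pts=np.array(pts);print(len(pts));f=np.polyfit(pts[:,0],pts[:,1],1);print("edge slope deg",np.degrees(np.arctan(f[0])),"x at -.228",np.polyval(f,-.228),(pts[:,1]-np.polyval(f,pts[:,0])).std())
m=L&(P[...,0]<.512)&(abs(P[...,1]+.228)<.05)
r=cv2.minAreaRect(P[m][:,:2].astype(np.float32)*1000);print(r)
E
```

```text
[ 0.39091192 -0.25344678  0.12119008]
0.494 15 [-0.2392 -0.2293] [0.0644 0.0665]
0.498 274 [-0.2392 -0.2117] [0.0662 0.0686]
0.502 197 [-0.2391 -0.2109] [0.0682 0.0693]
0.506 98 [-0.2376 -0.2112] [0.0673 0.0687]
0.51 137 [-0.2375 -0.2151] [0.0651 0.0662]
0.514 144 [-0.2379 -0.2155] [0.0651 0.0662]
0.518 145 [-0.2383 -0.2154] [0.065  0.0661]
0.522 144 [-0.2386 -0.2156] [0.0651 0.0661]
0.526 232 [-0.2746 -0.2167] [0.0653 0.0681]
0.53 539 [-0.2758 -0.2059] [0.0662 0.0684]
0.534 609 [-0.2743 -0.1817] [0.0645 0.0684]
24
edge slope deg -3.362150223028207 x at -.228 0.5414307969707574 0.014534334823275619
((505.1374816894531, -225.6449737548828), (29.63943862915039, 14.406824111938477), 87.37222290039062)
```

Request:
jog_arm:
  plan:
    - [0, 0, 0, 0, 0, -0.17, 0.2]
    - [0, 0, 0, 0, 0, -0.17, 0.2]
    - [0, 0, 0, 0, 0, -0.17, 0.2]
    - [0, 0, 0, 0, 0, -0.17, 0.2]
    - [0, 0, 0, 0, 0, -0.17, 0.2]
    - [0, 0, 0, 0, 0, -0.17, 0.2]
    - [0, 0, 0, 0, 0, -0.17, 0.2]
    - [0, 0, 0, 0, 0, -0.17, 0.2]

```text
t: 14.1
tool_pos: [0.3904, -0.2529, 0.1199]
tool_rot: [-0.481, -3.102, -0.003]
contact_force: [-0.5, -0.1, 0.1]
opening: 0.0512
grip_force: 0.0
```

Request:
jog_arm:
  plan:
    - [0, 0, 0, 0, 0, -0.17, 0.2]
    - [0, 0, 0, 0, 0, -0.15, 0.2]
    - [-0.9, 0.3, 0, 0, 0, 0, 0.2]
    - [-0.9, 0.3, 0, 0, 0, 0, 0.2]
    - [-0.9, 0.3, 0, 0, 0, 0, 0.2]
    - [-0.9, 0.3, 0, 0, 0, 0, 0.2]
    - [-0.9, 0.3, 0, 0, 0, 0, 0.2]
    - [-0.95, 0.25, 0, 0, 0, 0, 0.2]

```text
t: 14.9
tool_pos: [0.5019, -0.2245, 0.1197]
tool_rot: [-0.097, -3.137, -0.003]
contact_force: [-0.8, 0.1, -0.5]
opening: 0.0513
grip_force: 0.0
```

Request:
jog_arm:
  plan:
    - [0, 0, 0.8, 0, 0, 0, 0.2]
    - [0, 0, 0.8, 0, 0, 0, 0.2]
    - [0, 0, 0, 0, 0, 0, 0.2]
    - [0, 0, 0, 0, 0, 0, 0.2]

```text
t: 15.3
tool_pos: [0.5004, -0.2251, 0.0879]
tool_rot: [-0.098, -3.137, -0.003]
contact_force: [0.1, 0.5, 0.2]
opening: 0.0512
grip_force: 0.0
```

```bash
python3 - <<'E'
from h import *
im,D,K,T=shot("wrist");o=ctrl.get_obs();p=np.array(o["tool_pos"]);Rm=R.from_rotvec(o["tool_rot"]).as_matrix();print(p,o["t"],o["q"],o["opening"],o["contact_force"]);print(Rm.round(3));save("w6.png",im)
P=cloud(K,T,D)
m=(D>0)&(P[...,2]>.058)&(P[...,2]<.075)&(P[...,0]>.49)&(P[...,0]<.51)&(abs(P[...,1]+.225)<.022)
r=cv2.minAreaRect(P[m][:,:2].astype(np.float32)*1000);print(m.sum(),r,np.percentile(P[m],[2,50,98],axis=0).round(4))
E
```

```text
[ 0.50117589 -0.22548619  0.08903206] 15.35 [-5.58152278e-01 -3.00642941e-02  1.88811476e+00 -1.09528448e-04
  1.28496351e+00 -2.06621083e+00] 0.05137154994186146 [ 0.24873089 -0.64961721  1.60994087]
[[-0.998  0.063 -0.001]
 [ 0.063  0.998  0.001]
 [ 0.001  0.001 -1.   ]]
685 ((504.3970031738281, -226.43142700195312), (29.46831512451172, 12.098002433776855), 87.2514877319336) [[ 0.4983 -0.2404  0.0618]
 [ 0.5026 -0.2269  0.0676]
 [ 0.5095 -0.2121  0.0693]]
```

View pics/w6.png

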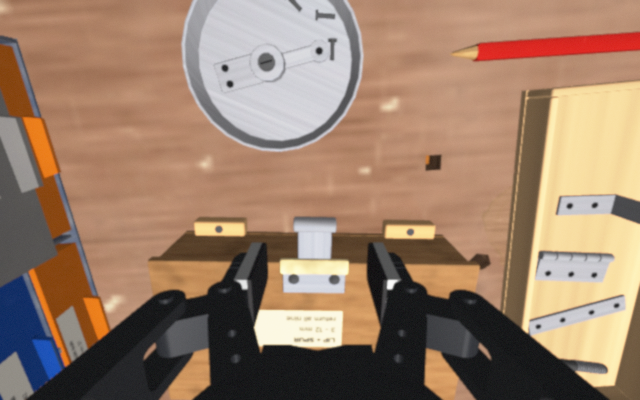

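The bar is at px (315,225), square between the fingers. I descend and pinch its ends.

Request:
jog_arm:
  plan:
    - [-0.1, -0.03, 0.7, 0, 0, 0, 0.2]
    - [0, 0, 0.9, 0, 0, 0, 0.2]
    - [0, 0, 0.9, 0, 0, 0, 0.2]
    - [0, 0, 0.7, 0, 0, 0, 0.2]
    - [0, 0, 0.5, 0, 0, 0, 0.2]
    - [0, 0, 0.25, 0, 0, 0, 0.2]
    - [0, 0, 0, 0, 0, 0, 0.2]
    - [0, 0, 0, 0, 0, 0, 0.2]

```text
t: 16.15
tool_pos: [0.5046, -0.2265, 0.0114]
tool_rot: [0.097, 3.139, -0.001]
contact_force: [-0.1, 0.2, 0.4]
opening: 0.0512
grip_force: 0.0
```

Request:
jog_arm:
  plan:
    - [0, 0, 0, 0, 0, 0, -0.2]
    - [0, 0, 0, 0, 0, 0, -0.6]
    - [0, 0, 0, 0, 0, 0, -1]
    - [0, 0, 0, 0, 0, 0, -1]
    - [0, 0, 0, 0, 0, 0, -1]
    - [0, 0, 0, 0, 0, 0, -1]
  grip_force: 45

```text
t: 16.75
tool_pos: [0.5048, -0.2271, 0.0119]
tool_rot: [0.097, 3.139, -0.003]
contact_force: [-1.5, -1.7, 5.8]
opening: 0.0291
grip_force: 44.5
```

```bash
python3 - <<'E'
from h import *
o=ctrl.get_obs();p=np.array(o["tool_pos"]);Rm=R.from_rotvec(o["tool_rot"]).as_matrix();print(p,o["opening"],o["grip_force"],o["contact_force"])
im,D,K,T=shot("wrist");P=cloud(K,T,D);np.savez("w7.npz",im=im,D=D)
m=(D>0)&(abs(P[...,1]+.226)<.008)&(abs(P[...,0]-.502)<.012)&(P[...,2]>.05)&(P[...,2]<.1);print(m.sum(),np.percentile(P[m],[2,50,98],axis=0).round(4))
# plan: grip follows arc about hinge
yaw=np.radians(-3.5);bx=np.array([np.cos(yaw),np.sin(yaw),0])
r=np.hypot(.166,.007);a0=np.arctan2(.007,.166)
prev=(0,0)
for th in range(0,61,4):
    a=a0+np.radians(th);dx=r*(np.cos(a0)-np.cos(a));dz=r*(np.sin(a)-np.sin(a0))
    print(th,"x %.2f z %.2f"%(-(dx-prev[0])/.02,-(dz-prev[1])/.02),round(dx,4),round(dz,4));prev=(dx,dz)
E
```

```text
[ 0.50479174 -0.22705191  0.01192774] 0.029078884936774952 44.47534918785095 [-1.52229077 -1.71332894  5.84854363]
1160 [[ 0.4986 -0.2338  0.0613]
 [ 0.5033 -0.2261  0.0666]
 [ 0.5136 -0.2183  0.0693]]
0 x -0.00 z -0.00 0.0 0.0
4 x -0.04 z -0.58 0.0009 0.0116
8 x -0.08 z -0.57 0.0026 0.023
12 x -0.12 z -0.57 0.0051 0.0344
16 x -0.16 z -0.56 0.0084 0.0455
20 x -0.20 z -0.54 0.0124 0.0564
24 x -0.24 z -0.53 0.0172 0.0669
28 x -0.28 z -0.51 0.0227 0.0771
32 x -0.31 z -0.49 0.0289 0.0869
36 x -0.34 z -0.47 0.0358 0.0962
40 x -0.38 z -0.44 0.0433 0.1051
44 x -0.41 z -0.41 0.0515 0.1133
48 x -0.43 z -0.38 0.0601 0.121
52 x -0.46 z -0.35 0.0693 0.1281
56 x -0.48 z -0.32 0.079 0.1345
60 x -0.50 z -0.29 0.0891 0.1403
```

Gripped at 29 mm, which is the bar's length. I raise along the arc about 2° per row.

Request:
jog_arm:
  plan:
    - [-0.02, 0, -0.29, 0, 0, 0, -1]
    - [-0.02, 0, -0.29, 0, 0, 0, -1]
    - [-0.04, 0, -0.29, 0, 0, 0, -1]
    - [-0.04, 0, -0.28, 0, 0, 0, -1]
    - [-0.06, 0, -0.29, 0, 0, 0, -1]
    - [-0.06, 0, -0.28, 0, 0, 0, -1]
    - [-0.08, 0, -0.28, 0, 0, 0, -1]
    - [-0.08, 0, -0.28, 0, 0, 0, -1]

```text
t: 17.6
tool_pos: [0.5122, -0.2276, 0.0558]
tool_rot: [0.097, 3.139, -0.003]
contact_force: [3.0, -6.2, -4.9]
opening: 0.0287
grip_force: 44.6
```

Request:
jog_arm:
  plan:
    - [-0.1, 0, -0.27, 0, 0, 0, -1]
    - [-0.1, 0, -0.27, 0, 0, 0, -1]
    - [-0.12, 0, -0.27, 0, 0, 0, -1]
    - [-0.12, 0, -0.26, 0, 0, 0, -1]
    - [-0.14, 0, -0.26, 0, 0, 0, -1]
    - [-0.14, 0, -0.25, 0, 0, 0, -1]
    - [-0.15, 0, -0.25, 0, 0, 0, -1]
    - [-0.16, 0, -0.24, 0, 0, 0, -1]

```text
t: 18.4
tool_pos: [0.5313, -0.2291, 0.0965]
tool_rot: [-0.098, -3.137, 0.003]
contact_force: [-1.6, -6.5, -3.2]
opening: 0.0285
grip_force: 44.6
```

Request:
jog_arm:
  plan:
    - [-0.17, -0.01, -0.24, 0, 0, 0, -1]
    - [-0.17, -0.01, -0.23, 0, 0, 0, -1]
    - [-0.19, -0.01, -0.22, 0, 0, 0, -1]
    - [-0.19, -0.01, -0.22, 0, 0, 0, -1]
    - [-0.2, -0.01, -0.21, 0, 0, 0, -1]
    - [-0.21, -0.01, -0.2, 0, 0, 0, -1]
    - [-0.21, -0.01, -0.19, 0, 0, 0, -1]
    - [-0.22, -0.01, -0.19, 0, 0, 0, -1]

```text
t: 19.2
tool_pos: [0.5616, -0.2315, 0.1305]
tool_rot: [-0.097, -3.134, -0.001]
contact_force: [-4.1, -2.3, 0.5]
opening: 0.0286
grip_force: 44.6
```

Request:
jog_arm:
  plan:
    - [-0.23, -0.01, -0.18, 0, 0, 0, -1]
    - [-0.23, -0.01, -0.17, 0, 0, 0, -1]
    - [-0.24, -0.01, -0.16, 0, 0, 0, -1]
    - [-0.24, -0.01, -0.16, 0, 0, 0, -1]
    - [-0.25, 0, -0.15, 0, 0, 0, -1]
    - [-0.25, 0, -0.14, 0, 0, 0, -1]
    - [0, 0, 0, 0, 0, 0, -1]
    - [0, 0, 0, 0, 0, 0, -1]

```text
t: 20.0
tool_pos: [0.5927, -0.234, 0.1509]
tool_rot: [0.097, 3.14, 0.0]
contact_force: [-2.0, -1.0, 0.6]
opening: 0.0287
grip_force: 45.2
```

```bash
python3 - <<'E'
from h import *
im,D,K,T=shot("scene");o=ctrl.get_obs();p=np.array(o["tool_pos"]);print(p,o["contact_force"],o["opening"],o["t"])
a=np.arctan2(.007,.166);r=np.hypot(.166,.007)
dz=p[2]-.0119;dx=(p[0]-.5048)/np.cos(.06)
print("angle from z",np.degrees(np.arcsin((.007+dz)/r)-a),"from x",np.degrees(np.arccos((.166-dx)/r)-a),"both",np.degrees(np.arctan2(.007+dz,.166-dx)-a))
P=cloud(K,T,D)
b=np.array([np.cos(.065),-np.sin(.065)]);h=np.array([.668,-.2355])
s=(P[...,:2]-h)@b;l=(P[...,:2]-h)@np.array([-b[1],b[0]])
c=np.array(ctrl.camera_info("scene")["tvec"])
m=(D>0)&(abs(l)<.11)&(abs(l)>.05)&(s<-.005)&(s>-.14)&(P[...,2]>.075)&(P[...,2]<.22)
Q=np.c_[s[m],P[...,2][m]].astype(np.float32);L=cv2.fitLine(Q,cv2.DIST_HUBER,0,.01,.01).ravel();print("lid plane deg",m.sum(),np.degrees(np.arctan2(L[1],L[0])))
save("s3.png",cv2.resize(im[120:320,270:530],None,fx=3,fy=3))
E
```

```text
[ 0.59249607 -0.23392045  0.15081075] [-2.66869197 -1.07829581  0.12745338] 0.028861081724249782 20.05
angle from z 59.011322565658574 from x 59.528971204192224 both 59.41304983979805
lid plane deg 249 -60.99373
```

View pics/s3.png

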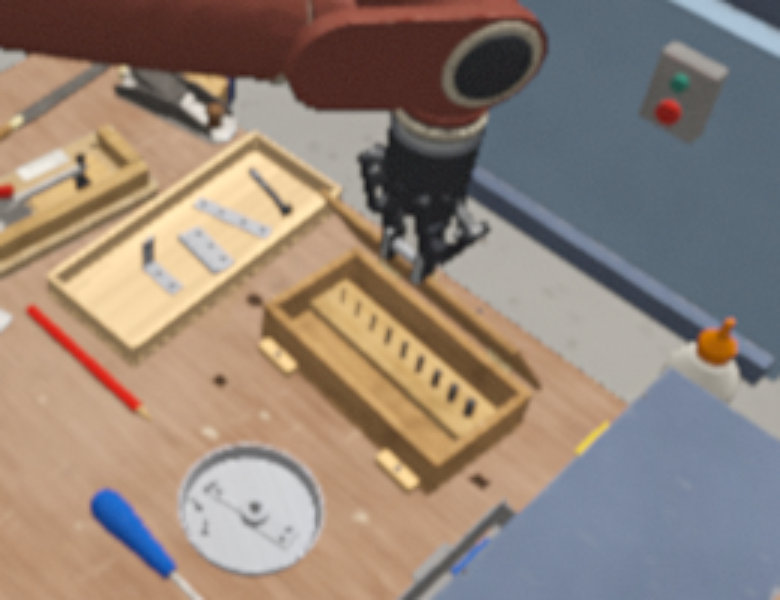

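The lid stands open at about 60° (59.4° by arm, 61° by depth) and is held by the tab at crop (420,255). The stay lies in the dish at crop (253,510). I hand in.

```bash
python3 -c "
from station import ctrl
print(ctrl.finish_job())"
```

```text
the job is handed in; nothing more can be done
None
```

The stay lies flat, drum up, about 4 mm off the centre of the parts dish; the lid is held by its tab at about 60° (59–61° measured), and the job is handed in at about 20 s; the first grasp closed above the stay without moving it, and picking it up the second time pressed on something unidentified at up to about 25 N (limit 40 N).

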